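# Reset and relock the slice thickness on the mushroom slicer

## Task

Set the mushroom slicer to the green thickness tab: swing the lock ring's red post anticlockwise to loosen the ring, only then turn the black dial until its white pointer lines up with the green tab, and swing the post clockwise until the ring is properly tight again. Tighten by feel: keep it moving slowly until the push at the post has risen to about 8 N, and never lean on it hard. Let go at the end, and leave everything else on the table alone.

Things in the scene. Friction and masses are not known exactly. Their poses are not given: they have to be found in the camera images.
- slicer: Bench slicer, fixed. Origin on the table under the common vertical axis of ring and dial. Grey housing 190 x 190 mm round that axis, flat top 90 mm above the table; a slicing deck 120 mm wide, rails up to 106 mm, leaves its +y side out to y = 295 mm.
- ring: Dark steel lock ring under the dial, 60 mm across, 94 to 108 mm above the table. Origin on the axis at its underside; +x points along its flat arm (14 mm wide, top at 104 mm) to the red post. Screw thread: clockwise from above tightens. It starts tight; 0.45 rad anticlockwise frees it, a stop lies 1.1 rad anticlockwise of the start. Loose, it drags under 1.5 N at the post. It stays where left.
- post (a point): Middle of the upright red post on the ring's arm, 12 mm in diameter, 104 to 144 mm above the table; point at 124 mm, 78 mm from the axis (circle about dial x, y; level). Tightening: once the ring bites, the push square to the arm rises about 3 N per 0.1 rad while it moves; 5 N is tight enough, 8 to 10 N is right, over 20 N strips it. At a standstill friction takes up over half of it.
- dial: Black thickness dial on the same axis. Origin on the axis 145 mm above the table, in its grip bar: 46 mm long (its x), 16 mm wide (its y), 124 to 162 mm above the table, over a disc 52 mm across (118 to 124 mm). +x points along its white pointer. Ring loose: turns with 0.06 Nm, stays where left. Ring tight: jammed, do not force it. Always needs 0.4 to 1.4 rad clockwise to reach the tab.
- pointer (a point): Tip of the dial's white pointer, 42 mm from the axis, 121 mm above the table; 6 mm wide.
- mark (a point): Centre of the green tab on the housing top, 30 x 9 mm, lying radially 64 mm from the axis, 94 mm above the table. Its +x points straight out from the axis: the dial is set when the dial's +x points the same way. The tab is too stiff to move by chance.
- flange: Flange of the dial's screw hidden in the housing below the washer; turns with the dial, out of reach.
- washer: Square thrust washer hidden in the housing on the axis, out of reach. The tightened ring presses it on the dial's flange, which jams the dial. The dial is a screw too and lowers this seat as it turns clockwise, so the ring then bites further round than before, 0.2 to 1.6 rad clockwise of where the ring started: feel for it.
- punnet_a: Bystander: light wooden punnet of chanterelles, 130 x 200 x 85 mm; origin at the centre of its underside. Leave it alone.
- punnet_b: Bystander: second wooden punnet of chanterelles, 130 x 200 x 85 mm; origin at the centre of its underside. Leave it alone.
- plates: Bystander: stack of white plates, 210 mm across, 95 mm high; origin at the centre of its underside. Leave it alone.
- jar: Bystander: glass jar, 64 mm across, 100 mm high; origin at the centre of its underside. Leave it alone.
- spoon: Bystander: spoon lying on the table; origin at the centre of its underside. Leave it alone.
- bowl: Bystander: steel bowl, 140 mm across, 60 mm high; origin at the centre of its underside. Leave it alone.
- mushroom: Bystander: one loose chanterelle, 53 mm across, 46 mm high; origin at the centre of its underside. Leave it alone.

How it is judged:
By the outcome, as a careful person would: the job done as asked, in the order asked, and still so for the second after the job is handed in, with the robot touching nothing.
It also fails if it takes over 72 s, if anything falls off the work surface, if the arm or the gripper's body presses on something with over 40 N, if the wrist force passes 120 N, or if a joint passes its speed limit or range.

## Robot

A 6-joint arm with a two-finger parallel gripper is mounted at the origin on the work surface. World frame = base frame: x ahead of the robot, y to its left, z up, the work surface at z = 0. Lengths are in m, angles in rad, forces in N, time in s.
With the tool pointing down it reaches from about 0.275 to 1 m from the base axis. Payload 8.4 kg.
Tool frame: the origin (TCP) lies on the centre line of the jaws, within the pads' length; the fingertips stand 17 mm ahead of it and the grasp point (between the pads) lies 2 mm behind it (bot.tcp_to_tips is the y of the fingertips in the tool frame, in m); y points along the fingers, z is the direction in which the jaws open and shut, and the axes are right-handed (so a half turn about y gives the same grasp; the last joint's range is limited). The gripper opens to 85 mm and grips with 20 to 120 N. Pads are 22 mm wide; open, the fingers measure 114 mm over their backs; the gripper's body (76 mm by 85 mm) begins 54 mm behind the grasp point. The pads swing forward as they close: fully open they stand 13 mm farther back than shut.
Start: joints at [1.237, 0.353, 1.633, -0, 1.155, -0.002], TCP at [0.204, 0.591, 0.248] pointing down, gripper open.
Joint ranges: [-2.63, 2.63], [-0.92, 2.1], [0.06, 2.66], [-1.3, 4.44], [0, 2.69], [-3.02, 3.02]. Speed limits (rad/s): [2.22, 2.22, 2.79, 3.14, 3.14, 3.14].

## Interface

Orientations are given as a unit quaternion [x, y, z, w].
In Python, from workcell import bot, hand, kinematics, get_obs, vision, hand_in gives the robot as it stands. The module is installed in compiled form; this text tells all that it offers. Calls block until the motion is done:
- bot.reach(position, orientation): joint-space move of the TCP to a pose.
- bot.servo_line(position, ori=None, velocity=0.15): straight line of the TCP; ori=None keeps the orientation; velocity is the mean speed in m/s.
- bot.goto_joints(angles): joint-space move.
- hand.move_gripper(opening, strength=None): finger opening in m; strength is the grip in N (None keeps the last); returns when the fingers have stopped.
- bot.dwell(seconds).
- kinematics.solve_ik(position, orientation): joint angles nearest the present ones, or None.
- get_obs(): the state.
- vision.read_camera(name): name is "side" or "top" or "wrist"; returns a dict with "frame" (384x512x3 uint8, red, green, blue), "intrinsics" (3x3 intrinsics, pixels), "view" (4x4, takes a point from world to camera coordinates). Camera axes: x right, y down, z forward; pixel columns grow to the right and rows downward; lengths in m; the calibration is good to about 2 mm. A picture is of the moment at which its call begins. There is no depth.
A pose or a line that the arm cannot do raises bot.IKError and nothing moves.
- hand_in(): hands the job in, once; it reports no verdict.
The state is a dict: "time_s": time; "joint_pos": joint angles; "joint_vel": joint speeds; "joint_efforts": joint torques, N m; "position": TCP position; "orientation": TCP orientation; "wrist_force": force on the tool from outside, world axes, zero at the start; "ft_torque": the same for the moment, N m; "gripper_width": finger opening in m.
Only numpy, scipy, OpenCV 4.12 (cv2) and the standard library are available. Lean on these libraries where they do the work, as an engineer would, in place of code of your own. Each camera call takes 0.05 s, during which the arm holds its last target. There are 200 camera calls.

## Working session

There is one attempt and no reset: what is moved stays moved. The work goes in short steps, each a Python script; the robot and the scene stay as the last script left them, time stands still between calls to the robot, and variables do not carry over. Pictures are saved under pics/ and viewed, about 8 in all and at most 12, crops included, and the job is handed in when it is done.

```bash
mkdir -p pics
python3 - <<'E'
from workcell import vision,get_obs
import cv2,numpy as np
for n in ["top","side"]:
    c=vision.read_camera(n); cv2.imwrite(f"pics/{n}0.png",c["frame"][:,:,::-1]); np.savez(f"{n}.npz",K=c["intrinsics"],V=c["view"]); print(n,c["intrinsics"],c["view"])
o=get_obs();print(o["time_s"],o["position"],o["orientation"],o["wrist_force"])
E
```

```text
top [[432.09333135   0.         264.30624228]
 [  0.         432.09333135 187.88393575]
 [  0.           0.           1.        ]] [[-4.36846364e-02 -9.99045031e-01 -8.24147129e-04  3.88605727e-02]
 [-9.77751060e-01  4.29229119e-02 -2.05330191e-01  5.26359395e-01]
 [ 2.05169482e-01 -8.16396403e-03 -9.78692410e-01  1.21872601e+00]
 [ 0.00000000e+00  0.00000000e+00  0.00000000e+00  1.00000000e+00]]
side [[454.80206482   0.         250.39137129]
 [  0.         454.80206482 186.64714387]
 [  0.           0.           1.        ]] [[ 0.69447851 -0.71940393  0.01255319 -0.37001098]
 [-0.37382602 -0.37567129 -0.8480125   0.27484543]
 [ 0.6147794   0.58423375 -0.52982754  1.20621436]
 [ 0.          0.          0.          1.        ]]
0.1 [0.20345687 0.59051604 0.24761453] [ 0.69785132 -0.11683225  0.11669595 -0.6969475 ] [-0.23791141 -0.6745506  -0.1209721 ]
```

View pics/top0.png

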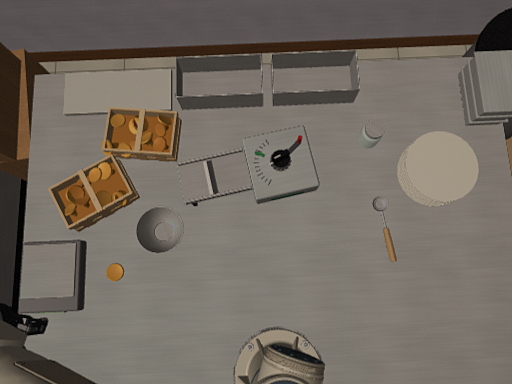

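View pics/side0.png

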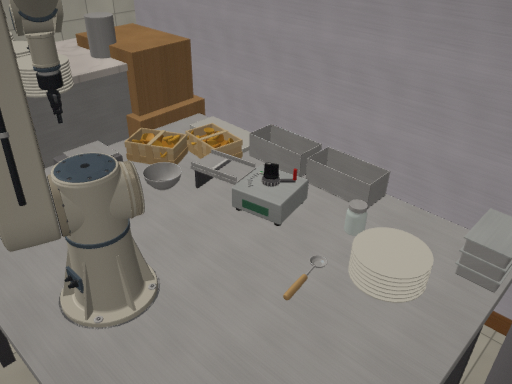

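The top view shows the slicer housing at about (280,163), dial at (281,158), red post at (299,140) and green tab at (260,154). The bystanders are clear of it. I'll enlarge the slicer.

```bash
cat > h.py <<'E'
import numpy as np,cv2
def ray(n,u,v,z):
    d=np.load(f"{n}.npz");K,V=d["K"],d["V"];R,t=V[:3,:3],V[:3,3]
    c=-R.T@t; r=R.T@np.linalg.inv(K)@[u,v,1]; return c+r*(z-c[2])/r[2]
def proj(n,p):
    d=np.load(f"{n}.npz");q=d["K"]@(d["V"][:3,:3]@p+d["V"][:3,3]);return q[:2]/q[2]
E
python3 - <<'E'
import cv2
a=cv2.imread("pics/top0.png")[118:208,235:325];b=cv2.imread("pics/side0.png")[150:230,225:315]
cv2.imwrite("pics/crop0.png",cv2.resize(a,(600,600),interpolation=cv2.INTER_CUBIC))
E
```

```text
(no output)
```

View pics/crop0.png

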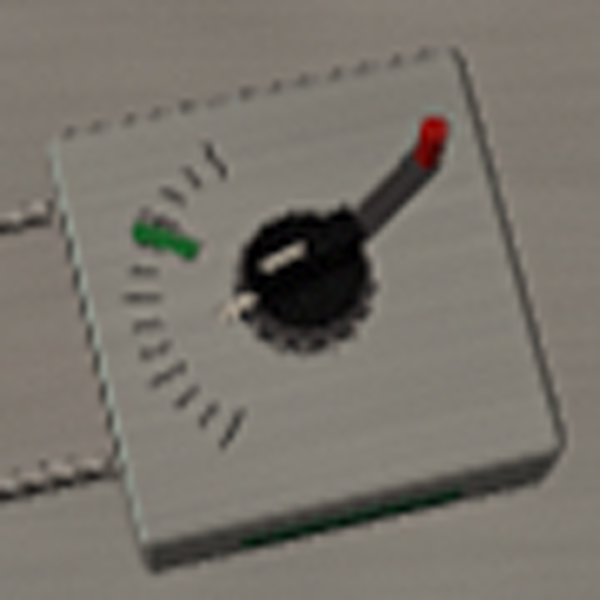

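The crop shows the housing-top corners near (62,133), (455,48), (560,450) and (150,548). The tab centre is at (166,239), the post top at (435,124), the pointer tip at (228,311), and the bar's white stripe runs from (262,268) to (305,245).

```bash
cat > m.py <<'E'
from h import *
f=lambda u,v,z: ray("top",235+(u+.5)/6.667-.5,118+(v+.5)/6.667-.5,z)
C=np.array([f(*c,.09) for c in [(62,133),(455,48),(560,450),(150,548)]])
print(C, [np.linalg.norm(C[i]-C[i-1]) for i in range(4)]); c=C.mean(0);print("axis",c)
e=(C[0]+C[3]-C[1]-C[2]);print("deck dir",np.arctan2(e[1],e[0]))
for n,p in dict(mark=(166,239,.094),posttop=(435,124,.144),postbase=(427,163,.106),tip=(228,311,.121),s1=(262,268,.162),s2=(305,245,.162)).items():
    q=f(*p);d=q-c;print(n,q,np.hypot(*d[:2]),np.arctan2(d[1],d[0]))
print("crop of axis z.162", (proj("top",[c[0],c[1],.162])-[235,118])*6.667)
E
python3 m.py
```

```text
[[ 0.67366457  0.06939561  0.09      ]
 [ 0.70543072 -0.10589103  0.09      ]
 [ 0.52154985 -0.13970454  0.09      ]
 [ 0.48650022  0.03816044  0.09      ]] [np.float64(0.18975281390745316), np.float64(0.17814178379003662), np.float64(0.18696397935478212), np.float64(0.1812854845867711)]
axis [ 0.59678634 -0.03450988  0.09      ]
deck dir 1.7577846543488664
mark [0.62202043 0.02566104 0.094     ] 0.06524798116334007 1.1737010920904802
posttop [ 0.65256163 -0.08950342  0.144     ] 0.07832734199045233 -0.7783407651284076
postbase [ 0.64771529 -0.08876687  0.106     ] 0.07441491428098428 -0.8170272392590884
tip [0.58126198 0.00076142 0.121     ] 0.038536608583367354 1.98542168292007
s1 [ 0.58790613 -0.01311383  0.162     ] 0.023165683207607726 1.964200534643926
s2 [ 0.59691245 -0.03122542  0.162     ] 0.003286873864915342 1.5324209461226108
crop of axis z.162 [310.17094841 242.12362147]
```

```bash
cat >> h.py <<'E'
from scipy.spatial.transform import Rotation as Ro
def quat(a):  # tool down, jaws open along heading a
    y=np.array([0,0,-1.]);z=np.array([np.cos(a),np.sin(a),0]);return Ro.from_matrix(np.c_[np.cross(y,z),y,z]).as_quat()
E
python3 - <<'E'
from h import *
from workcell import *
c=np.array([.5968,-.0345])
for off in (np.pi/2,-np.pi/2):
    print(off,[(ph,np.round(q[5],2) if (q:=kinematics.solve_ik([*(c+.078*np.array([np.cos(ph),np.sin(ph)])),.134],quat(ph+off))) is not None else None) for ph in np.arange(.4,-2.6,-.3).round(2)])
print([(a,np.round(q[5],2) if (q:=kinematics.solve_ik([*c,.145],quat(a))) is not None else None) for a in np.arange(-4,4,.5)])
bot.reach([.58,-.0345,.33],quat(-.79+np.pi/2-np.pi))
v=vision.read_camera("wrist");cv2.imwrite("pics/w0.png",v["frame"][:,:,::-1]);np.savez("w0.npz",K=v["intrinsics"],V=v["view"])
o=get_obs();print(o["time_s"],o["joint_pos"],o["position"],o["wrist_force"])
E
```

```text
1.5707963267948966 [(np.float64(0.4), np.float64(-1.98)), (np.float64(0.1), np.float64(-1.71)), (np.float64(-0.2), np.float64(-1.45)), (np.float64(-0.5), np.float64(-1.18)), (np.float64(-0.8), np.float64(-0.91)), (np.float64(-1.1), np.float64(-0.64)), (np.float64(-1.4), np.float64(-0.35)), (np.float64(-1.7), np.float64(-0.06)), (np.float64(-2.0), np.float64(0.24)), (np.float64(-2.3), np.float64(0.56))]
-1.5707963267948966 [(np.float64(0.4), np.float64(1.16)), (np.float64(0.1), np.float64(1.43)), (np.float64(-0.2), np.float64(1.69)), (np.float64(-0.5), np.float64(1.96)), (np.float64(-0.8), np.float64(2.23)), (np.float64(-1.1), np.float64(2.51)), (np.float64(-1.4), np.float64(2.79)), (np.float64(-1.7), None), (np.float64(-2.0), np.float64(-2.9)), (np.float64(-2.3), np.float64(-2.58))]
[(np.float64(-4.0), np.float64(-2.34)), (np.float64(-3.5), np.float64(-2.84)), (np.float64(-3.0), np.float64(2.94)), (np.float64(-2.5), np.float64(2.44)), (np.float64(-2.0), np.float64(1.94)), (np.float64(-1.5), np.float64(1.44)), (np.float64(-1.0), np.float64(0.94)), (np.float64(-0.5), np.float64(0.44)), (np.float64(0.0), np.float64(-0.06)), (np.float64(0.5), np.float64(-0.56)), (np.float64(1.0), np.float64(-1.06)), (np.float64(1.5), np.float64(-1.56)), (np.float64(2.0), np.float64(-2.06)), (np.float64(2.5), np.float64(-2.56)), (np.float64(3.0), None), (np.float64(3.5), np.float64(2.72))]
2.75 [-6.09861985e-02  2.17015463e-01  1.63456017e+00  1.38704125e-04
  1.29019179e+00  2.29845865e+00] [ 0.58001056 -0.03387028  0.329893  ] [ 0.28834125 -0.11357083  0.81183413]
```

View pics/w0.png

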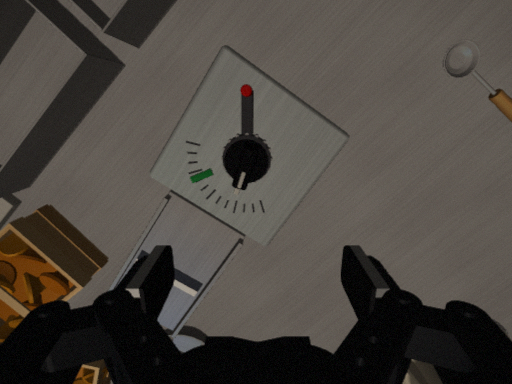

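The wrist view is clear: post (246,90), dial (247,159), tab (202,176). I'll enlarge that region to refine it.

```bash
python3 -c "
import cv2
a=cv2.imread('pics/w0.png')[70:220,170:320];cv2.imwrite('pics/w0c.png',cv2.resize(a,(600,600),interpolation=cv2.INTER_CUBIC))"
```

```text
(no output)
```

View pics/w0c.png

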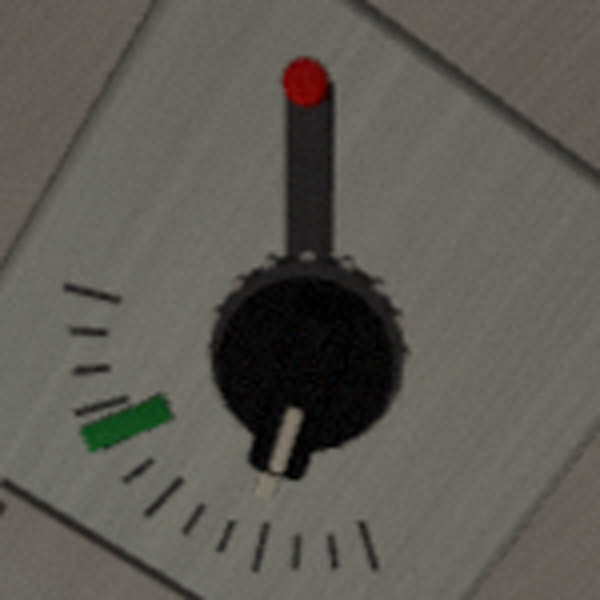

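```bash
cat > m2.py <<'E'
from h import *
f=lambda u,v,z: ray("w0",170+(u+.5)/4-.5,70+(v+.5)/4-.5,z)
C=np.array([ray("w0",*c,.09) for c in [(225,46),(349,135),(266,244),(151,177)]])
print(C, [np.linalg.norm(C[i]-C[i-1]) for i in range(4)]); print("axis",C.mean(0))
c=f(307,365,.124);print("disc",c)
for n,p in dict(mark=(126,423,.094),m1=(88,438,.094),m2=(168,408,.094),posttop=(306,81,.144),tip=(264,494,.121),s1=(295,410,.162),s2=(278,468,.162)).items():
    q=f(*p);d=q-c;print(n,q,np.hypot(*d[:2]),np.arctan2(d[1],d[0]))
d=f(278,468,.162)-f(295,410,.162);print("stripe",np.arctan2(d[1],d[0]));d=f(88,438,.094)-f(168,408,.094);print("tab",np.arctan2(d[1],d[0]))
E
python3 m2.py
```

```text
[[ 0.70313511 -0.10618727  0.09      ]
 [ 0.5248459  -0.14167053  0.09      ]
 [ 0.49066539  0.03786833  0.09      ]
 [ 0.66647304  0.07533066  0.09      ]] [np.float64(0.18518332947076624), np.float64(0.18178587913203975), np.float64(0.18276353606388024), np.float64(0.1797547172544978)]
axis [ 0.59627986 -0.0336647   0.09      ]
disc [ 0.59685457 -0.03359454  0.124     ]
mark [0.62160866 0.02624452 0.094     ] 0.06475706366049246 1.1785547433516963
m1 [0.62702167 0.03867238 0.094     ] 0.07831067153010447 1.1753464881343376
m2 [0.61532822 0.01301209 0.094     ] 0.05013435613741341 1.1934198782273615
posttop [ 0.65036689 -0.0893818   0.144     ] 0.0773032067054829 -0.8062089858176594
tip [0.57806975 0.00468628 0.121     ] 0.042641424697604076 2.02698512401499
s1 [ 0.59513734 -0.02930429  0.162     ] 0.0046211576430167855 1.951529984780942
s2 [ 0.58737629 -0.01476979  0.162     ] 0.021076269259966196 2.037240701927412
stripe 2.061252364779743
tab 1.1432105119293205
```

```bash
cat >> h.py <<'E'
from workcell import bot,hand,kinematics,get_obs,vision,hand_in
AX=np.array([.5966,-.0338])
def pose(ph,z,r=.078): return [*(AX+r*np.array([np.cos(ph),np.sin(ph)])),z],quat(ph+np.pi/2)
def ft(ph,b=0):
    o=get_obs();return float((o["wrist_force"]-b)@[-np.sin(ph),np.cos(ph),0]),o
def arc(p0,p1,step,vel,z,bias,stop=99,verbose=1):
    n=max(1,int(round(abs(p1-p0)/step)))
    for ph in np.linspace(p0,p1,n+1)[1:]:
        p,q=pose(ph,z);bot.servo_line(p,q,vel)
        F,o=ft(ph,bias);d=o["position"][:2]-AX
        if verbose: print(f"{o['time_s']:.2f} ph {ph:.3f} act {np.arctan2(d[1],d[0]):.3f} F {F:.2f}")
        if abs(F)>stop: break
    return ph
E
python3 - <<'E'
from h import *
hand.move_gripper(.024,20)
p,q=pose(-.80,.24);bot.reach(p,q)
p,_=pose(-.80,.132);bot.servo_line(p,None,.08)
bot.dwell(.2);F,o=ft(-.8);print(o["time_s"],o["wrist_force"],o["position"],o["gripper_width"])
b=o["wrist_force"];np.save("bias.npy",b)
arc(-.80,.03,.04,.04,.132,b,stop=18)
E
```

```text
7.7583 [ 0.16359666 -0.22867686  1.60062647] [ 0.65113262 -0.08977628  0.1323902 ] 0.023733102324031533
8.01 ph -0.760 act -0.759 F -0.08
8.26 ph -0.721 act -0.721 F 0.26
8.51 ph -0.681 act -0.682 F 0.89
8.76 ph -0.642 act -0.642 F -0.56
9.01 ph -0.602 act -0.602 F -0.02
9.26 ph -0.563 act -0.562 F -0.22
9.51 ph -0.523 act -0.523 F 0.08
9.76 ph -0.484 act -0.483 F 0.10
10.01 ph -0.444 act -0.444 F 0.26
10.26 ph -0.405 act -0.404 F 0.46
10.51 ph -0.365 act -0.365 F 0.48
10.76 ph -0.326 act -0.325 F -1.22
11.01 ph -0.286 act -0.286 F -0.41
11.26 ph -0.247 act -0.246 F -0.76
11.51 ph -0.207 act -0.207 F -0.23
11.76 ph -0.168 act -0.167 F 0.25
12.01 ph -0.128 act -0.127 F 0.78
12.26 ph -0.089 act -0.088 F -0.03
12.51 ph -0.049 act -0.049 F 0.17
12.76 ph -0.010 act -0.009 F 0.78
13.01 ph 0.030 act 0.031 F 1.01
```

```bash
cat >> h.py <<'E'
def look(tag,a=-.79-np.pi/2):
    bot.reach([.58,-.0345,.33],quat(a)); v=vision.read_camera("wrist");im=v["frame"][:,:,::-1]
    np.savez(f"{tag}.npz",K=v["intrinsics"],V=v["view"])
    # crop centred on the axis
    u=np.round(proj(tag,[*AX,.12])).astype(int);x0,y0=u[0]-75,max(0,u[1]-75)
    print("crop origin",x0,y0,get_obs()["time_s"])
    cv2.imwrite(f"pics/{tag}.png",cv2.resize(im[y0:y0+150,x0:x0+150],(600,600),interpolation=cv2.INTER_CUBIC))
E
python3 - <<'E'
from h import *
p,_=pose(.01,.132);bot.servo_line(p,None,.05)
p,_=pose(.01,.2);bot.servo_line(p,None,.15)
look("w1",.01+np.pi/2)
E
```

```text
crop origin 183 108 14.5917
```

View pics/w1.png

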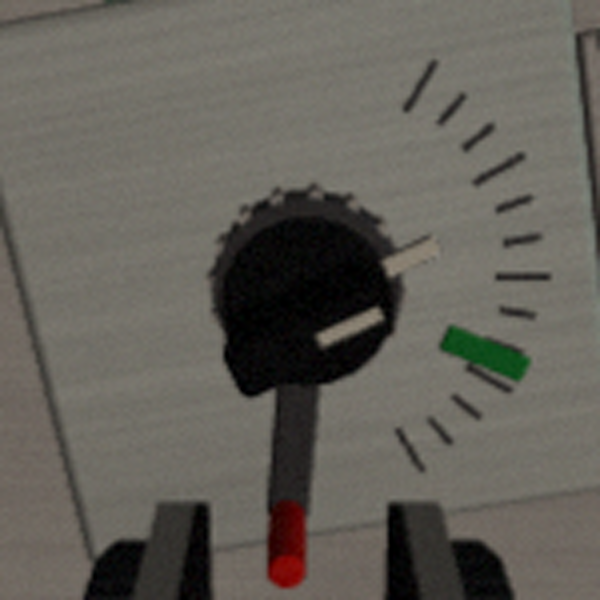

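The post has moved: its top is now at (287,570). The pointer tip is at (435,245) and the tab at (485,353). Next I compute the angles, then grip and turn the dial.

```bash
cat > m3.py <<'E'
from h import *
def ang(tag,x0,y0,**pts):
    for n,(u,v,z) in pts.items():
        q=ray(tag,x0+(u+.5)/4-.5,y0+(v+.5)/4-.5,z);d=q[:2]-AX;print(n,q.round(4),np.hypot(*d).round(4),np.arctan2(d[1],d[0]).round(3))
E
python3 - <<'E'
from m3 import *
ang("w1",183,108,post=(287,570,.144),tip=(435,245,.121),mark=(485,353,.094),m1=(443,337,.094),m2=(527,369,.094),s1=(320,340,.162),s2=(382,316,.162),disc=(310,302,.124))
E
```

```text
post [ 0.6739 -0.0378  0.144 ] 0.0774 -0.052
tip [0.5788 0.005  0.121 ] 0.0427 2.0
mark [0.621  0.0264 0.094 ] 0.065 1.186
m1 [0.6156 0.0124 0.094 ] 0.05 1.18
m2 [0.6264 0.0406 0.094 ] 0.0802 1.19
s1 [ 0.5956 -0.0294  0.162 ] 0.0045 1.798
s2 [ 0.5888 -0.0132  0.162 ] 0.022 1.933
disc [ 0.5958 -0.0317  0.124 ] 0.0023 1.936
```

Run:
```python
from h import *
M=1.182; a0=2.005-np.pi/2; a1=M-np.pi/2
hand.move_gripper(.045,20)
bot.reach([*AX,.24],quat(a0)); bot.servo_line([*AX,.147],None,.1)
o=get_obs();print(o["time_s"],o["position"],o["wrist_force"])
hand.move_gripper(.0,30); o=get_obs();print(o["time_s"],o["gripper_width"],o["wrist_force"],o["ft_torque"])
for a in np.linspace(a0,a1,9)[1:]:
    bot.reach([*AX,.147],quat(a)); o=get_obs();print(round(o["time_s"],2),round(a,3),o["wrist_force"].round(1),o["ft_torque"].round(3))
hand.move_gripper(.045); bot.servo_line([*AX,.24],None,.15)
look("w2",.01+np.pi/2)
```

```text
17.075 [ 0.5970843  -0.03385007  0.14763065] [-0.13246027  0.43468104  0.27883   ]
17.4417 0.015278945155529302 [1.46604068 2.55968459 4.10775784] [ 0.29488954 -0.17996475 -0.00740573]
17.69 0.331 [0.8 2.2 6.5] [ 0.293 -0.051 -0.111]
17.94 0.228 [-0.3  1.2  5.7] [ 0.175  0.018 -0.077]
18.19 0.126 [-0.7  0.4  7.8] [ 0.134  0.176 -0.06 ]
18.44 0.023 [-2.3  0.6  7.3] [ 0.184  0.259 -0.071]
18.69 -0.08 [-2.2  1.6  7.9] [ 0.175  0.361 -0.077]
18.94 -0.183 [-4.   1.5  9.4] [ 0.154  0.533 -0.018]
19.19 -0.286 [-4.1  1.2  9.5] [ 0.195  0.615 -0.122]
19.44 -0.389 [-4.5  2.2 10.5] [ 0.28   0.775 -0.061]
crop origin 183 108 22.3667
```

View pics/w2.png

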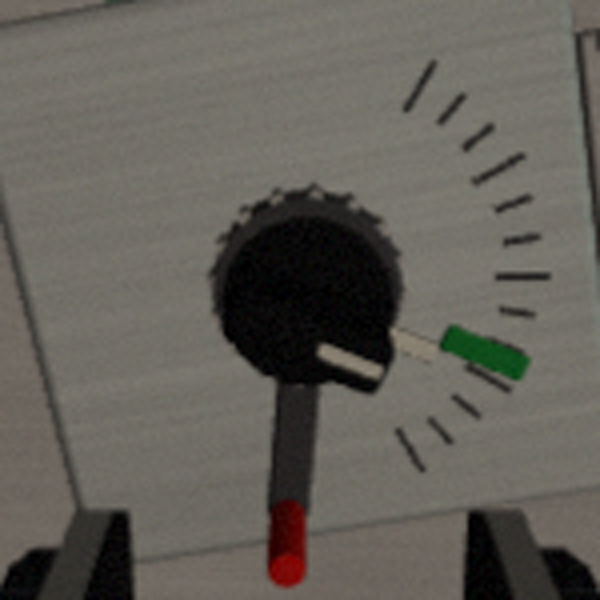

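The pointer now points at the tab, with its tip at about (434,350). Here are the numbers, followed by the clockwise swing.

Run:
```python
from m3 import *
ang("w2",183,108,tip=(435,350,.121),post=(287,570,.144),s1=(320,349,.162),s2=(382,371,.162))
f=lambda u,v,z:ray("w2",183+u/4,108+v/4,z)
d=f(382,371,.162)-f(320,349,.162);print(np.arctan2(d[1],d[0]));d=f(527,369,.094)-f(443,337,.094);print(np.arctan2(d[1],d[0]))
# segmentations
im=cv2.imread("pics/w2.png").astype(int)
g=(im[:,:,1]>im[:,:,2]+30)&(im[:,:,1]>im[:,:,0]+15)
for nm,m,z in (("green",g,.094),("white",(im.min(2)>125),0.1215)):
    m=m.astype(np.uint8)
    n,l,s,c=cv2.connectedComponentsWithStats(m)
    for i in range(1,n):
        if s[i,4]>300:
            (cx,cy),wh,an=cv2.minAreaRect(np.argwhere(l==i)[:,::-1].astype(np.float32));print(nm,c[i],s[i,4],wh,an,"centre ang",end=" ");zz=.162 if nm=="white" and c[i][0]<385 else z
            q=f(*c[i],zz);e=q[:2]-AX;print(np.hypot(*e),np.arctan2(e[1],e[0]))
```

```text
tip [0.6116 0.0066 0.121 ] 0.0431 1.215
post [ 0.6743 -0.0379  0.144 ] 0.0778 -0.053
s1 [ 0.5983 -0.0294  0.162 ] 0.0047 1.202
s2 [ 0.6044 -0.0127  0.162 ] 0.0225 1.219
1.2231422971643697
1.2048768135596553
green [485.19863636 352.76727273] 2200 (87.88455200195312, 26.664905548095703) 23.051301956176758 centre ang 0.06590362126281414 1.1798158147633437
```

Run:
```python
from h import *
d=np.load("w2.npz");V=d["V"];cam=-V[:3,:3].T@V[:3,3];print("cam at",cam,"tcp .58,-.0345,.33")
off=cam-np.array([.58,-.0345,.33])
# put the camera above a point 20 mm out towards the tab
t=AX+.02*np.array([np.cos(1.18),np.sin(1.18)])
# yaw such that camera offset stays in reach: keep heading
bot.reach([.58,-.0345,.225],quat(.01+np.pi/2))
v=vision.read_camera("wrist");im=v["frame"][:,:,::-1];np.savez("w3.npz",K=v["intrinsics"],V=v["view"])
cv2.imwrite("pics/w3full.png",im)
u=proj("w3",[*(AX+.03*np.array([np.cos(1.18),np.sin(1.18)])),.12]);x0,y0=(u-[70,60]).round().astype(int);x0=max(x0,0);y0=max(y0,0);print(x0,y0,u,get_obs()["time_s"])
cv2.imwrite("pics/w3.png",cv2.resize(im[y0:y0+120,x0:x0+140],None,fx=5,fy=5,interpolation=cv2.INTER_CUBIC))
```

```text
cam at [ 0.5028396  -0.03640131  0.45601026] tcp .58,-.0345,.33
221 167 [290.54878957 227.12691573] 22.9167
```

View pics/w3.png

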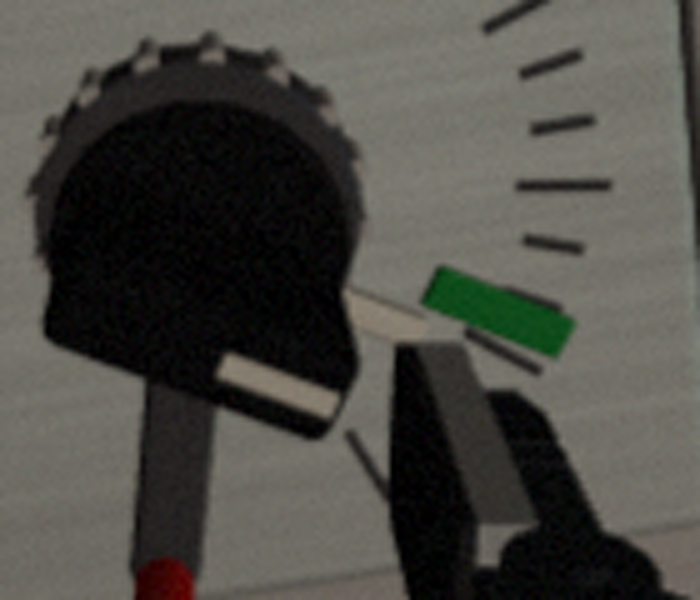

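Run:
```python
from h import *
f=lambda u,v,z:ray("w3",221+(u+.5)/5-.5,167+(v+.5)/5-.5,z)
def line(a,b,z):
    p,q=f(*a,z),f(*b,z);d=q-p;print(p.round(4),q.round(4),np.linalg.norm(d).round(4),np.arctan2(d[1],d[0]).round(4))
line((222,364),(337,408),.162); line((229,350),(342,397),.162);line((216,377),(331,419),.162)
print("tab");line((431,284),(568,338.5),.094);line((441,266),(576,319),.094);line((421,302),(560,358),.094)
print("pointer upper edge");line((345,288),(430,319),.121)
p=f(429,328,.121);d=p[:2]-AX;print("tip",p,np.hypot(*d),np.arctan2(d[1],d[0]))
im=cv2.imread("pics/w3full.png").astype(int);b,g,r=im[:,:,0],im[:,:,1],im[:,:,2]
for nm,m,z in (("g",(g>r+30)&(g>b+15),.094),("w",(r>125)&(r>b+8),.162)):
    n,l,s,c=cv2.connectedComponentsWithStats(m.astype(np.uint8))
    for i in range(1,n):
        if s[i,4]>30 and 221<c[i][0]<345 and 167<c[i][1]<287:
            P=np.array([ray("w3",*x[::-1],z)[:2] for x in np.argwhere(l==i)]);w,v=np.linalg.eigh(np.cov(P.T));e=P.mean(0);print(nm,s[i],e,np.arctan2(*v[::-1,1]),np.arctan2(*(e-AX)[::-1]))
print(r[200:250,260:300].max())
```

```text
[ 0.5989 -0.0297  0.162 ] [ 0.6059 -0.0127  0.162 ] 0.0184 1.1812
[ 0.5967 -0.0287  0.162 ] [ 0.6041 -0.012   0.162 ] 0.0183 1.152
[ 0.601  -0.0305  0.162 ] [ 0.6077 -0.0135  0.162 ] 0.0183 1.1963
tab
[0.6157 0.0129 0.094 ] [0.627  0.0405 0.094 ] 0.0298 1.1806
[0.6119 0.0146 0.094 ] [0.6228 0.0417 0.094 ] 0.0292 1.1869
[0.6195 0.0112 0.094 ] [0.6313 0.0393 0.094 ] 0.0304 1.1744
pointer upper edge
[ 0.6048 -0.0071  0.121 ] [0.6106 0.008  0.121 ] 0.0162 1.2075
tip [0.61228511 0.00789722 0.121     ] 0.04454975967546456 1.211003064477341
g [306 221  30  17 241] [0.6214568  0.02653356] 1.1791927667664919 1.1799969970784396
w [291 226  16   9  76] [ 0.59171925 -0.00630669] 1.1739873268776009 1.746490963150574
w [265 239  23  11  79] [ 0.60235398 -0.02146977] 1.197471736607903 1.134177726610303
144
```

```bash
cat >> h.py <<'E'
def tight(p0,p1,step,vel,bias,stop):
    n=max(1,int(round(abs(p1-p0)/step)));rows=[]
    for ph in np.linspace(p0,p1,n+1)[1:]:
        p,q=pose(ph,.132);bot.servo_line(p,q,vel);f=[ft(ph,bias)[0]]
        for _ in range(3): bot.dwell(.02);f.append(ft(ph,bias)[0])
        o=get_obs();d=o["position"][:2]-AX;tq=(o["wrist_force"]-bias)
        print(f"{o['time_s']:.2f} ph {ph:.3f} act {np.arctan2(d[1],d[0]):.3f} first {f[0]:.2f} then {np.round(f[1:],1)} Fxyz {tq.round(1)}")
        if f[0]>stop or np.mean(f[1:])>stop*.8: break
    return ph
E
python3 - <<'E'
from h import *
for ph in (-1.5,-2,-2.5,-2.75): 
    q=kinematics.solve_ik(*pose(ph,.132));print(ph,None if q is None else q.round(2))
hand.move_gripper(.024,20)
bot.reach(*pose(-.052,.24));bot.servo_line(pose(-.052,.132)[0],None,.1);bot.dwell(.1)
o=get_obs();b=o["wrist_force"];np.save("bias.npy",b);print(o["time_s"],b)
ph=arc(-.052,-1.03,.1,.04,.132,b,stop=4)
tight(ph,-1.5,.03,.01,b,2.2)
E
```

```text
-1.5 [-0.19  0.46  1.76 -0.    0.92 -0.26]
-2 [-0.19  0.41  1.84 -0.    0.89  0.24]
-2.5 [-0.15  0.37  1.91 -0.    0.86  0.78]
-2.75 [-0.12  0.35  1.94 -0.    0.85  1.06]
25.05 [-0.22688976  0.45073509  0.27776652]
25.39 ph -0.150 act -0.150 F -0.25
25.73 ph -0.248 act -0.246 F -0.03
26.07 ph -0.345 act -0.343 F -0.46
26.42 ph -0.443 act -0.441 F 0.09
26.76 ph -0.541 act -0.539 F -0.15
27.10 ph -0.639 act -0.636 F -0.89
27.44 ph -0.737 act -0.734 F 0.37
27.78 ph -0.834 act -0.832 F -0.25
28.12 ph -0.932 act -0.930 F -0.50
28.47 ph -1.030 act -1.028 F 0.12
28.89 ph -1.059 act -1.058 first 0.50 then [1.3 0.6 0.1] Fxyz [ 0.3 -0.4 -0.1]
29.32 ph -1.089 act -1.091 first 0.26 then [-0.3 -0.2 -0.6] Fxyz [-0.4 -0.5 -0.5]
29.74 ph -1.118 act -1.119 first -0.41 then [-0.3  1.3 -0.6] Fxyz [-0.2 -1.   0. ]
30.17 ph -1.147 act -1.148 first -0.26 then [ 0.9 -0.9  1.6] Fxyz [ 1.6  0.4 -0.1]
30.59 ph -1.177 act -1.178 first 0.19 then [-0.1  0.2  0.1] Fxyz [ 0.3 -0.3 -0.5]
31.02 ph -1.206 act -1.207 first 0.20 then [ 0.5 -0.1 -0. ] Fxyz [ 0.2 -0.6 -1. ]
31.44 ph -1.236 act -1.237 first 0.22 then [ 0.3 -0.4 -0.3] Fxyz [-0.2 -0.2  0.3]
31.87 ph -1.265 act -1.266 first 0.48 then [ 0.4 -0.1  0.3] Fxyz [ 0.2  0.5 -0.3]
32.29 ph -1.294 act -1.296 first -0.49 then [0.8 0.4 0.3] Fxyz [ 0.4 -0.1 -0.1]
32.72 ph -1.324 act -1.325 first -0.06 then [1.1 0.4 0.4] Fxyz [ 0.6 -0.7 -0.3]
33.14 ph -1.353 act -1.354 first -0.20 then [-0.4  0.7 -0.1] Fxyz [-0.  -0.3 -0.8]
33.57 ph -1.383 act -1.384 first -0.70 then [ 0.8 -0.7  0.5] Fxyz [ 0.7 -1.  -0.5]
33.99 ph -1.412 act -1.413 first 0.94 then [-0.1  0.5  0.8] Fxyz [ 0.9 -0.8 -0.3]
34.42 ph -1.441 act -1.442 first 0.13 then [0.5 1.  0.3] Fxyz [ 0.2  0.4 -1.3]
34.84 ph -1.471 act -1.472 first -0.18 then [ 0.1 -0.1 -0.1] Fxyz [ 0.  -0.8 -0.4]
35.27 ph -1.500 act -1.501 first 0.13 then [ 0.  -0.2 -0.1] Fxyz [ 0.  -1.  -1.1]
```

Run:
```python
from h import *
b=np.load("bias.npy");tight(-1.5,-2.75,.035,.012,b,2.3)
```

```text
35.69 ph -1.535 act -1.536 first -0.99 then [ 1.2 -0.6  1. ] Fxyz [ 1.  -0.4 -1.2]
36.12 ph -1.569 act -1.571 first 1.00 then [-0.5  0.7  0.7] Fxyz [ 0.7 -1.7 -0.3]
36.54 ph -1.604 act -1.606 first 0.72 then [ 1.1  1.6 -1. ] Fxyz [-1.1 -0.5  0.1]
36.97 ph -1.639 act -1.640 first -0.10 then [-0.3  0.8 -0.6] Fxyz [-0.6  0.1  0.2]
37.39 ph -1.674 act -1.675 first 0.46 then [0.1 0.2 0.2] Fxyz [ 0.1 -0.9 -0.5]
37.82 ph -1.708 act -1.710 first 0.22 then [0.6 0.4 0.1] Fxyz [-0.  -0.8 -0.4]
38.24 ph -1.743 act -1.745 first 1.05 then [-0.3 -0.2  0.7] Fxyz [ 0.5 -1.1  0.3]
38.67 ph -1.778 act -1.779 first 0.31 then [0.8 0.5 0.1] Fxyz [ 0.1 -0.1 -1.3]
39.09 ph -1.812 act -1.814 first 0.70 then [0.9 0.4 0.5] Fxyz [ 0.4 -0.4 -0.5]
39.52 ph -1.847 act -1.849 first 0.53 then [ 0.2 -0.   0. ] Fxyz [-0.2 -0.8 -0.4]
39.94 ph -1.882 act -1.884 first 0.17 then [0.2 0.4 0.7] Fxyz [ 0.3 -1.4 -1.7]
40.37 ph -1.917 act -1.918 first 0.51 then [0.2 0.2 0.2] Fxyz [ 0.1 -0.2 -0.7]
40.79 ph -1.951 act -1.953 first 0.84 then [-0.4  0.   0.2] Fxyz [ 0.  -0.5 -0.8]
41.22 ph -1.986 act -1.987 first 1.41 then [1.1 0.7 1.2] Fxyz [ 1.  -0.5  0. ]
41.64 ph -2.021 act -2.020 first 2.16 then [1.4 3.  2.6] Fxyz [ 2.5 -0.7 -0.8]
```

Run:
```python
from h import *
b=np.load("bias.npy");tight(-2.021,-2.111,.03,.01,b,5)
```

```text
42.08 ph -2.051 act -2.050 first 3.54 then [3.7 3.1 3.3] Fxyz [ 2.4 -2.7 -0.2]
42.51 ph -2.081 act -2.081 first 4.57 then [4.  4.1 4.6] Fxyz [ 3.  -3.9  0.4]
```

The push is rising about 3.3 N per 0.1 rad, which matches the stated moving slope. I'll continue to about 8.5 N.

Run:
```python
from h import *
b=np.load("bias.npy");tight(-2.081,-2.231,.025,.01,b,10.4)
```

```text
42.90 ph -2.106 act -2.105 first 4.65 then [4.4 4.8 4.4] Fxyz [ 3.3 -3.   0.5]
43.29 ph -2.131 act -2.131 first 3.75 then [3.8 4.  5. ] Fxyz [ 3.  -4.6  0.8]
43.68 ph -2.156 act -2.154 first 6.29 then [5.2 5.8 5.3] Fxyz [ 3.8 -3.8  0.8]
44.08 ph -2.181 act -2.179 first 6.47 then [5.2 5.6 4.7] Fxyz [ 2.6 -4.4  0.6]
44.47 ph -2.206 act -2.209 first 3.75 then [4.4 3.3 4.4] Fxyz [ 2.4 -4.2  2.6]
44.86 ph -2.231 act -2.222 first 7.75 then [8.  6.9 7.4] Fxyz [ 4.4 -6.3  0.2]
```

Run:
```python
from h import *
b=np.load("bias.npy");tight(-2.231,-2.255,.012,.004,b,11)
```

```text
45.29 ph -2.243 act -2.246 first 3.63 then [3.2 2.9 4. ] Fxyz [ 1.9 -4.1  1.9]
45.73 ph -2.255 act -2.253 first 4.80 then [5.  5.1 5.8] Fxyz [ 2.3 -6.3 -1.2]
```

Run:
```python
from h import *
b=np.load("bias.npy");ph=tight(-2.255,-2.27,.015,.006,b,11)
p,q=pose(ph+.07,.132);bot.servo_line(p,q,.03);print("released F",ft(ph,b)[0])
bot.servo_line(pose(ph+.07,.24)[0],None,.12)
look("w4",.01+np.pi/2)
```

```text
46.12 ph -2.270 act -2.261 first 7.93 then [7.7 7.9 7. ] Fxyz [ 3.9 -6.2 -0.8]
released F 3.9212841930577347
crop origin 183 108 49.3667
```

View pics/w4.png

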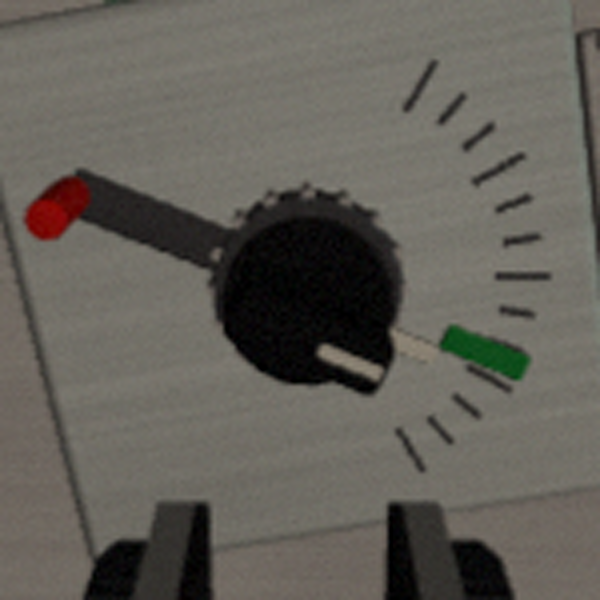

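Run:
```python
from m3 import *
ang("w4",183,108,post=(46,220,.144),tip=(435,350,.121),s2=(380,371,.162))
o=get_obs();b=np.load("bias.npy");print(o["wrist_force"]-b,o["gripper_width"],o["time_s"])
a=cv2.imread("pics/w2.png").astype(int);c=cv2.imread("pics/w4.png").astype(int)
r=abs(a-c).max(2);print("dial/tab region diff",r[325:385,310:540].max(),r[325:385,310:540].mean())
```

```text
post [ 0.5677 -0.1046  0.144 ] 0.0765 -1.958
tip [0.6117 0.0065 0.121 ] 0.043 1.212
s2 [ 0.6044 -0.0133  0.162 ] 0.022 1.206
[ 0.67725945 -1.11603321 -0.62003732] 0.02412581208950864 49.3667
dial/tab region diff 37 4.92
```

```bash
cat >> h.py <<'E'
def redpost(tag,im):  # rough post angle: match red blob to projected post by angle search
    r,g,b=[im[:,:,i].astype(int) for i in range(3)];m=((r>g+50)&(r>b+50))
    n,l,s,c=cv2.connectedComponentsWithStats(m.astype(np.uint8));best=None
    d=np.load(f"{tag}.npz")
    for i in range(1,n):
        if s[i,4]<40: continue
        for ph in np.arange(-3.1,.5,.01):
            P=np.mean([proj(tag,np.array([*(AX+.078*np.array([np.cos(ph),np.sin(ph)])),z])) for z in (.106,.125,.144)],0)
            e=np.linalg.norm(P-c[i]); 
            if best is None or e<best[0]: best=(e,ph,s[i,4])
    return best
E
python3 - <<'E'
from h import *
for k in range(2):
    v=vision.read_camera("wrist");np.savez("w5.npz",K=v["intrinsics"],V=v["view"]);print(get_obs()["time_s"],redpost("w5",v["frame"]));
    if k==0: bot.dwell(.4)
v=vision.read_camera("top");print(redpost("top",v["frame"]))
E
```

```text
49.4167 (np.float64(1.033587249890061), np.float64(-1.9500000000000246), np.int32(154))
49.8667 (np.float64(1.0775762969024256), np.float64(-1.9500000000000246), np.int32(153))
(np.float64(98.04370082145444), np.float64(0.4899999999999234), np.int32(114))
```

The ring came to rest at -1.955, while the tool's arc implied about -2.18, so the gripper fingers probably yielded or the ring sprang back. I'll re-tighten with the post gripped, which removes the play, and log the finger width.

Run:
```python
from h import *
P0=-1.953
bot.reach(*pose(P0,.20));bot.servo_line(pose(P0,.132)[0],None,.12)
o=get_obs();b=o["wrist_force"];print(o["time_s"],o["gripper_width"],b)
hand.move_gripper(0,40);o=get_obs();b2=o["wrist_force"];np.save("bias.npy",b);print(o["time_s"],o["gripper_width"],b2-b,"ft",ft(P0,b)[0])
for ph in P0-np.arange(1,6)*.025:
    p,q=pose(ph,.132);bot.servo_line(p,q,.01);F,o=ft(ph,b);d=o["position"][:2]-AX
    print(f"{o['time_s']:.2f} ph {ph:.3f} act {np.arctan2(d[1],d[0]):.3f} F {F:.2f} w {o['gripper_width']:.4f} {(o['wrist_force']-b).round(1)}")
    if F>8: break
```

```text
52.2417 0.023872857028626206 [-0.58659856 -0.48584396  0.72758079]
52.5 0.010841199599390249 [1.01866461 0.46269748 1.86174991] ft 0.7725924079444954
52.84 ph -1.978 act -1.967 F 2.21 w 0.0107 [ 2.  -0.9  5.1]
53.18 ph -2.003 act -1.991 F 1.75 w 0.0110 [ 1.3 -1.3  5.5]
53.52 ph -2.028 act -2.016 F 2.20 w 0.0109 [ 1.6 -1.7  5.9]
53.87 ph -2.053 act -2.039 F 2.29 w 0.0104 [ 1.8 -1.6  4.7]
54.21 ph -2.078 act -2.061 F 4.01 w 0.0105 [ 2.6 -3.5  3.8]
```

```bash
cat > t.py <<'E'
from h import *
import sys
b=np.load("bias.npy")
for ph in np.arange(float(sys.argv[1]),float(sys.argv[2]),-.025):
    p,q=pose(ph,.132);bot.servo_line(p,q,.01);F,o=ft(ph,b);d=o["position"][:2]-AX
    print(f"{o['time_s']:.2f} ph {ph:.3f} act {np.arctan2(d[1],d[0]):.3f} F {F:.2f} w {o['gripper_width']:.4f} {(o['wrist_force']-b).round(1)}")
    if F>8: break
E
python3 t.py -2.103 -2.19
```

```text
54.55 ph -2.103 act -2.083 F 4.12 w 0.0108 [ 2.9 -3.2  3.7]
54.89 ph -2.128 act -2.111 F 3.60 w 0.0104 [ 2.1 -3.4  5.9]
55.23 ph -2.153 act -2.138 F 2.06 w 0.0105 [ 0.7 -2.6  6.4]
55.58 ph -2.178 act -2.166 F 1.93 w 0.0106 [ 0.4 -2.8  6.8]
```

Run:
```python
from h import *
v=vision.read_camera("wrist");im=v["frame"][:,:,::-1];np.savez("w6.npz",K=v["intrinsics"],V=v["view"])
cv2.imwrite("pics/w6.png",cv2.convertScaleAbs(im,alpha=1.5))
print([proj("w6",np.array([*AX,z])) for z in (.104,.124)],[proj("w6",np.array([*pose(p,0)[0][:2],.105])) for p in (-2.166,-1.95)],redpost("w6",v["frame"]))
F,o=ft(-2.17,np.load("bias.npy"));print(F,o["time_s"])
```

```text
[array([253.34218015,  98.1300573 ]), array([252.85261271,  97.68802205])] [array([255.54797296, 237.48865108]), array([283.99455254, 234.33528159])] (np.float64(1.4812328903031393), np.float64(-2.16000000000002), np.int32(1015))
2.399397022274341 55.625
```

View pics/w6.png

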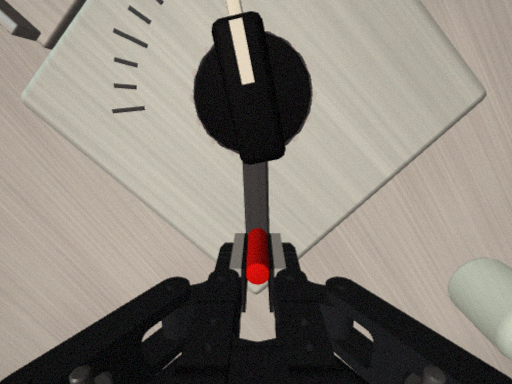

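The post is firmly held between the pads and the ring really is at about -2.16. I'll take it to the earlier angle, then unload slowly while still gripping and watch whether the ring holds.

```bash
python3 t.py -2.20 -2.21
python3 - <<'E'
from h import *
b=np.load("bias.npy")
for ph in (-2.195,-2.19,-2.185,-2.18,-2.172):
    p,q=pose(ph,.132);bot.servo_line(p,q,.01);F,o=ft(ph,b);d=o["position"][:2]-AX
    print(f"{o['time_s']:.2f} ph {ph:.3f} act {np.arctan2(d[1],d[0]):.3f} F {F:.2f}",(o['wrist_force']-b).round(1))
    if F<.6: break
E
```

```text
55.95 ph -2.200 act -2.178 F 5.31 w 0.0104 [ 2.6 -5.5  4.3]
56.20 ph -2.195 act -2.175 F 4.81 [ 2.4 -4.9  5.5]
56.45 ph -2.190 act -2.173 F 4.48 [ 2.1 -4.7  6. ]
56.70 ph -2.185 act -2.170 F 2.67 [ 1.  -3.2  6.7]
56.95 ph -2.180 act -2.168 F 2.18 [ 0.5 -3.1  8. ]
57.20 ph -2.172 act -2.164 F 0.38 [-0.4 -1.3  8.5]
```

Run:
```python
from h import *
def rp(t):
    v=vision.read_camera("wrist");np.savez("w7.npz",K=v["intrinsics"],V=v["view"]);cv2.imwrite(f"pics/{t}.png",v["frame"][:,:,::-1]);print(t,get_obs()["time_s"],redpost("w7",v["frame"]))
rp("a");hand.move_gripper(.03,20);rp("b");o=get_obs();print(o["gripper_width"],o["wrist_force"])
p=o["position"];bot.servo_line([p[0],p[1],.2],None,.12);rp("c")
```

```text
a 57.25 (np.float64(1.4896172374925485), np.float64(-2.16000000000002), np.int32(1021))
b 57.625 (np.float64(1.4583623709742328), np.float64(-2.16000000000002), np.int32(1074))
0.02974778340638485 [0.36248777 0.34825958 0.17805626]
c 58.3917 (np.float64(0.30818911466474774), np.float64(-2.16000000000002), np.int32(402))
```

The ring stayed at -2.16 after release. One last look at the dial before handing in.

Run:
```python
from h import *
bot.servo_line([*get_obs()["position"][:2],.28],None,.15);look("w8",.01+np.pi/2)
print(get_obs()["wrist_force"])
```

```text
crop origin 183 108 60.9167
[ 1.32036498 -0.53734958  0.46628374]
```

View pics/w8.png

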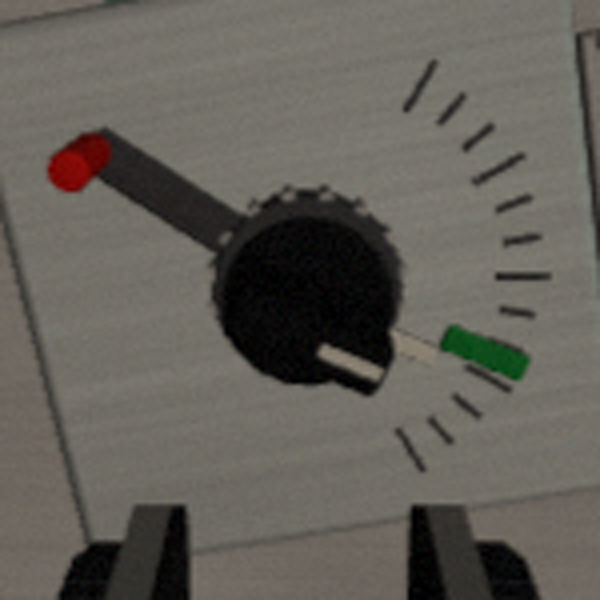

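The pointer still lines up with the tab: tip at (435,350), tab at (485,353). The post is at (70,168), the ring stays wound, and the gripper is clear. Handing in.

```bash
python3 -c "
from workcell import hand_in;print(hand_in())"
```

```text
the job is handed in; nothing more can be done
None
```

The slicer is set to the green tab, the lock ring is tight again, and I handed the job in at about 61 s with the gripper clear of everything. I loosened the ring by 0.75 rad, turned the dial about 0.82 rad clockwise to the tab, and then swung the post clockwise to tighten.

- **Dial:** in the last picture the pointer still lines up with the tab. The measured angles are about 1.18 to 1.21 rad for the dial and about 1.18 rad for the tab, so it could be off by up to about 0.03 rad.
- **First tightening did not hold:** pushing with the post loose between the fingers, I read up to 7.9 N. When I let go, the ring came back about 0.2 rad, and I did not establish why.
- **Second tightening held:** I gripped the post and turned the ring to about -2.17 rad. I then unloaded it to about 0.4 N before opening the fingers. The ring stayed at -2.16 rad, about 0.28 rad past where it bites.
- **Final tightness is partly estimated:** the second time I never read more than 5.3 N, because readings came only when the arm had stopped. The push while moving, about 8.5 to 9.5 N, is worked out from the angle and the given rise per radian.

I did not take a final overall picture of the other items on the table; the gripper worked only over the slicer.

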